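# Lift a culture dish off its stand on a dish lifter and hold it level

### The arm

A 6-joint arm with a two-finger parallel gripper is mounted at the origin on a cart in front of the work surface, level with it; the furniture and walls round the work are solid. World frame = base frame: x ahead of the robot, y to its left, z up, the work surface at z = 0. Lengths are in m, angles in rad, forces in N, time in s.
With the tool pointing down it reaches from about 0.4 to 0.825 m from the base axis. Payload 7 kg.
Tool frame: the origin (TCP) lies on the centre line of the jaws, within the pads' length; the fingertips stand 14 mm ahead of it and the grasp point (between the pads) lies 5 mm behind it; z points along the fingers, y is the line along which they close (so a half turn about z gives the same grasp; the last joint's range is limited). The gripper opens to 88 mm and grips with 3 to 60 N. Pads are 19 mm wide; open, the fingers measure 130 mm over their backs; the gripper's body (78 mm by 193 mm) begins 47 mm behind the grasp point.
Start: joints at [1.424, 0.359, 0.012, 0, -1.224, -0.288], TCP at [0.284, 0.612, 0.241] pointing down, gripper open.
Joint ranges: [-3.07, 3.07], [-1.43, 2.12], [-1.02, 1.25], [-3.03, 1.67], [-3.05, -0], [-3.03, 3.03]. Speed limits (rad/s): [2.39, 2.39, 3.01, 3.14, 3.14, 3.14].

### API

Orientations are given as [roll, pitch, yaw] about the fixed x, y, z axes, in that order (R = Rz(yaw) Ry(pitch) Rx(roll)).
In Python, from station import arm gives the robot as it stands.
- The arm moves only by the tool move_arm, never from a script. Its argument "rows" is a list of rows, each an object with "translation": the shift along the tool's x, y, z in cm, a list of three; "rot": the turn, a rotation vector about the tool's x, y, z in degrees, a list of three; "hand": the closure, from 0 (fully open) to 1 (shut). A call has 1 to 8 rows; each row is the pose to reach, as a shift and turn from the pose commanded when the call began, along the tool's axes at that moment; what a row does not reach only later rows make up. A row lasts 1/12 s, in which the tool goes at most 41.7 mm and 7.16 degrees, less where a joint would pass 70% of its speed; a pose out of reach is approached as far as the arm can. A call with a gripper value outside its range is refused whole. The fingers move at their own pace and stop on an object; "squeeze" is the grip in N (left out, the last holds). Time passes only in rows, so rows that repeat a pose let the fingers close. It gives the time, the measured TCP pose, the force, the opening and the grip force at its end, in the units of the state.
- arm.get_state(): the state, without advancing time (a new reading comes with each control period).
- arm.grab_frame(name): name is "scene" or "side" or "wrist"; returns (picture, depth): 420x560x3 uint8, red, green, blue; 420x560 float32, m along the optical axis (not along the pixel's ray), 0 where there is no reading.
- arm.camera_params(name): a dict with "vfov" (degrees; the focal length in pixels is half the picture's height over the tangent of half this angle, whatever the lens; pixels are square), "cx", "cy" (the principal point, pixels), "position" and "orientation" of the camera in the world; the wrist camera has in their place "tool_from_camera" (4x4, takes a point from camera to tool coordinates, whose origin is the TCP and whose axes are the flange's). Camera axes: x right, y down, z forward; pixel columns grow to the right and rows downward; lengths in m; the calibration is good to about 2 mm. A picture is of the moment at which its call begins: read the wrist's pose just before it. camera_params takes no time and is no camera call.
- arm.job_done(): hands the job in; it is judged then, once.
Trained networks look in the newest picture that a camera, given by its name, has taken for a name from the list of things; names that differ only in an ending like _2 or _b are one class to them, and where a whole thing is asked for, a point or a joint stands for the part that bears it (a point fixed in the world has none). Each returns a list of dicts, best first, with "p" (0 to 1); they miss things now and then, are a little off and sometimes report something else, mostly with a low value. They report only what shows in the picture. A call takes as long as a camera call. They do not tell look-alikes from the thing itself.
- arm.search_frame(label, camera): "point" ([x, y, z] in m, in the coordinates of the camera as it stood for that picture, good to about 4 mm: the middle of the surface that is visible of it).
- arm.pinpoint(label, camera): "point" ([x, y, z] in m, in the coordinates of the camera as it stood for that picture, good to about 4 mm: a listed point, or the origin of a listed thing).
The state is a dict: "t": time; "q": joint angles; "qd": joint speeds; "joint_efforts": joint torques, N m; "eef_pos": TCP position; "ee_rot": TCP orientation; "force": force on the tool from outside, world axes, zero at the start; "moment": the same for the moment, N m; "width": finger opening in m; "gripper_force": force on a finger pad.
Only numpy, scipy, OpenCV 4.12 (cv2) and the standard library are available. Lean on these libraries where they do the work, as an engineer would, in place of code of your own. Each camera call takes 0.05 s, during which the arm holds its last target. There are 200 camera calls.

### The job

Take the dish lifter (the flat steel blade with the upright black grip) by its grip, slide its blade between the two rails under the covered culture dish on the stand, and lift the dish straight up on the blade until it is at least 5 cm clear of the rails. Keep the dish level, never touch it with the gripper, and leave the jar in the other bay and the small things on the table where they are. Finish while still holding the lifter in the air with the dish resting level and steady on its blade: nothing is put down.

Things in the scene. Friction and masses are not known exactly. Their poses are not given: they have to be found in the camera images.
- lifter: Dish lifter lying on the table, 150 g. Origin: underside, below the grip's centre; x along the blade to its tip, z up. Steel sheet 3 mm thick: heel 46 mm wide (x -26 to +26 mm), then blade 26 mm wide to the round tip at x=+105. On the heel an upright black grip block 44 mm long (x), 16 mm thick (y), top 80 mm above the underside; take it from above across the 16 mm.
- blade_tip (a point): Point on the upper face of the lifter's blade at its tip: x=+105, y=0, z=+3 mm in the lifter's frame.
- dish: Covered round culture dish, clear plastic with a pinkish content, outer diameter 57 mm (base 53 mm), 14 mm high, about 50 g. It rests loose across the two rails of one bay of the stand (either bay). Origin: centre of its underside, z up; its yaw is arbitrary.
- stand: Fixed stand with two bays side by side. Origin: centre of the underside; x along the rails (robot's side is -x), y across the bays, z up. Base 90 (x) x 190 (y) x 6 mm. Each bay: two flat rails 80 mm long (x), 14 wide, 5 thick, tops 60 mm above the table, 40 mm gap between them, open at both ends and empty from z=6 mm up; an outer lip rises 4 mm.
- bay_left (a point): Middle of the left bay (y=+46 mm in the stand's frame), on the bay's midline at the height of the rail tops. The rails' posts (8 mm round) stand outside the gap, 27 mm from the midline.
- bay_right (a point): Middle of the right bay (y=-46 mm in the stand's frame), on the bay's midline at the height of the rail tops. Posts as in the left bay.
- red_cap_jar: Screw-cap jar, 49 mm in diameter, 66 mm tall, standing on the rails of the other bay; leave it. Origin: centre of its underside.
- pen: Felt pen, 135 x 17 x 16 mm, lying on the table; leave it. Origin: centre of its underside, length along y.
- forceps: Steel forceps, 115 x 14 x 9 mm, lying on the table; leave them. Origin: centre of the underside, length along y.
- coverslip_box: Small white box, 31 x 31 x 15 mm, on the table; leave it. Origin: centre of its underside.
- small_dish: Small culture dish, 36 mm in diameter, 12 mm high, on the table; leave it. Origin: centre of its underside.
Things that resemble listed ones, but are neither listed nor needed, are in the scene too. Leave any pink or yellow look-alike of the dish alone.

How it is judged:
On the way, in this order (a step that is already met when the one before it is completed fails the run):
1. the lifter is held by the fingers, clear of the table (contact force between the fingers and lifter above 1 N and height (world z) of lifter above 0.015 m), for 0.1 s.
2. the blade is under the dish while the dish is still at the height of the rails (x of dish in the frame of lifter between 0.045 and 0.105 m and y of dish in the frame of lifter between -0.014 and 0.014 m and z of dish in the frame of lifter between 0 and 0.06 m and height (world z) of dish below 0.066 m), for 0.1 s.
At the end, for the whole second after the job is handed in: The fingers hold the lifter in the air and the dish rests on its blade alone, its underside at least 50 mm above the rail tops (110 mm above the table), its centre over the blade (45 to 105 mm ahead of the grip's centre, within 14 mm of the midline), level within 0.12 rad and still (under 20 mm/s) (height (world z) of dish above 0.11 m and x of dish in the frame of lifter between 0.045 and 0.105 m and y of dish in the frame of lifter between -0.014 and 0.014 m and angle between dish's own z axis and vertical below 0.12 rad and linear speed of dish below 0.02 m/s and angular speed of dish below 0.2 rad/s and contact force between dish and lifter above 0.15 N and contact force between the fingers and lifter above 1 N and contact force between each of dish, lifter and stand below 0.03 N and contact force between dish and the arm below 0.03 N and contact force between dish and the fingers below 0.03 N and contact force between dish and red_cap_jar below 0.03 N and height (world z) of lifter above 0.09 m); the arm keeps its last pose, push and grip.
It fails at once if the gripper or arm touches the dish (contact force between any of the fingers, the arm and dish above 0.2 N).
It fails at once if the dish is tipped by more than 0.3 rad (angle between dish's own z axis and vertical above 0.3 rad).
It fails at once if the jar is moved by more than 15 mm (distance of red_cap_jar from where it was at the start of the episode above 0.015 m).
It fails at once if the pen, forceps, coverslip box or small dish is moved by more than 20 mm (distance of any of pen, forceps, coverslip_box, small_dish from where it was at the start of the episode above 0.02 m).
It also fails if it takes over 45 s, if anything falls off the work surface, if the arm or the gripper's body presses on something with over 40 N, if the wrist force passes 120 N, or if a joint passes its speed limit or range.

## Working session

There is one attempt and no reset: what is moved stays moved. The work goes in short steps, Python scripts to look and compute and a tool call to move; the robot and the scene stay as the last step left them, time stands still between calls to the robot, and variables do not carry over. Pictures are saved under pics/ and viewed, at most 10 in all, crops included, and the job is handed in when it is done.

Besides the shell and the picture viewer there is one more tool, called after ">>>" by a JSON object that holds its "name" and its "arguments", one argument or row to a line. move_arm: Moves the arm, as the interface text tells. Its arguments: {"type":"object","properties":{"rows":{"type":"array","items":{"type":"object","properties":{"translation":{"type":"array","items":{"type":"number"}},"rot":{"type":"array","items":{"type":"number"}},"hand":{"type":"number"}}}},"squeeze":{"type":"number"}},"required":["rows"]}

```bash
mkdir -p pics; cat > h.py <<'E'
import numpy as np, cv2
from scipy.spatial.transform import Rotation as R
from station import arm
def T(name, st=None):
    p=arm.camera_params(name)
    if 'tool_from_camera' in p:
        st=st or arm.get_state(); M=np.eye(4); M[:3,:3]=R.from_euler('xyz',st['ee_rot']).as_matrix(); M[:3,3]=st['eef_pos']
        return M@np.array(p['tool_from_camera'])
    o=np.array(p['orientation']); M=np.eye(4)
    M[:3,:3]=o if o.shape==(3,3) else R.from_euler('xyz',o).as_matrix() if o.size==3 else R.from_quat(o).as_matrix()
    M[:3,3]=p['position']; return M
def tw(M,pt): return (M@np.r_[pt,1])[:3]
def px(name,pt):
    p=arm.camera_params(name); f=210/np.tan(np.radians(p['vfov'])/2); return [round(float(p['cx']+f*pt[0]/pt[2])),round(float(p['cy']+f*pt[1]/pt[2]))]
def cloud(name,d,M):
    p=arm.camera_params(name); f=210/np.tan(np.radians(p['vfov'])/2); v,u=np.mgrid[:420,:560]
    c=np.stack([(u-p['cx'])/f*d,(v-p['cy'])/f*d,d],-1); return c@M[:3,:3].T+M[:3,3]
E
python3 - <<'E'
from h import *
print(arm.get_state())
for n in ['scene','side','wrist']:
    print(n,arm.camera_params(n))
    M=T(n); im,d=arm.grab_frame(n); cv2.imwrite(f'pics/{n}0.png',im[:,:,::-1]); np.savez(f'{n}0.npz',im=im,d=d,M=M)
    if n=='wrist': continue
    for l in ['lifter','blade_tip','dish','stand','bay_left','bay_right','red_cap_jar','pen','forceps','coverslip_box','small_dish']:
        for r in arm.pinpoint(l,n)[:3]: print(n,l,round(r['p'],2),tw(M,r['point']).round(3),px(n,r['point']))
E
```

```text
{'t': 0.0, 'q': array([ 1.42410573e+00,  3.59399846e-01,  1.10161545e-02, -3.25486653e-04,
       -1.22408189e+00, -2.88124603e-01]), 'qd': array([ 1.45773474e-04, -9.98006137e-05,  1.91959697e-03, -1.12294017e-04,
       -1.30947008e-03,  1.13989808e-03]), 'joint_efforts': array([ 1.57960349e-03, -5.82718241e+01,  2.93050486e+01,  6.99740052e+00,
        6.74753683e-03, -1.63914242e-04]), 'eef_pos': array([0.28415639, 0.6117471 , 0.23960014]), 'ee_rot': array([ 3.13990526e+00, -1.81009412e-04, -4.34925907e-01]), 'force': array([-0.59853695,  0.80072385,  0.28152181]), 'moment': array([-0.03421954,  0.06476664, -0.03997039]), 'gripper_force': 0.0, 'width': 0.08782315066949141}
scene {'vfov': 53.93600324938906, 'cx': 274.7430623523704, 'cy': 211.65584812962675, 'position': array([ 0.05178097, -0.55542212,  0.43607388]), 'orientation': array([-1.98284064,  0.02005352, -0.64145838])}
scene lifter 0.97 [ 0.477  0.29  -0.001] [212, 224]
scene blade_tip 0.94 [0.579 0.296 0.006] [245, 210]
scene blade_tip 0.55 [ 0.497  0.102 -0.001] [262, 250]
scene dish 0.68 [0.636 0.052 0.056] [325, 217]

[... 1267 characters left out ...]
red_cap_jar 0.92 [0.644 0.142 0.057] [311, 207]
side pen 0.59 [ 0.424  0.129 -0.001] [222, 248]
side pen 0.38 [0.645 0.143 0.055] [311, 208]
side coverslip_box 0.5 [ 0.498  0.103 -0.001] [257, 248]
side small_dish 0.64 [ 0.455 -0.014  0.001] [252, 281]
wrist {'vfov': 63.358806329962235, 'cx': 277.4021725373329, 'cy': 204.57209533703002, 'tool_from_camera': array([[ 4.53070454e-05, -9.59891021e-01, -2.80373368e-01,
         7.75319097e-02],
       [ 9.99999985e-01, -2.82903467e-06,  1.71280925e-04,
        -6.24202402e-04],
       [-1.65204208e-04, -2.80373372e-01,  9.59891007e-01,
        -1.44184555e-01],
       [ 0.00000000e+00,  0.00000000e+00,  0.00000000e+00,
         1.00000000e+00]])}
```

```bash
python3 - <<'E'
import cv2
a=cv2.imread('pics/scene0.png');b=cv2.imread('pics/side0.png')
cv2.imwrite('pics/a.png',cv2.resize(a[150:350,150:430],None,fx=2.8,fy=2.8,interpolation=cv2.INTER_CUBIC))
E
```

```text
(no output)
```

View pics/a.png

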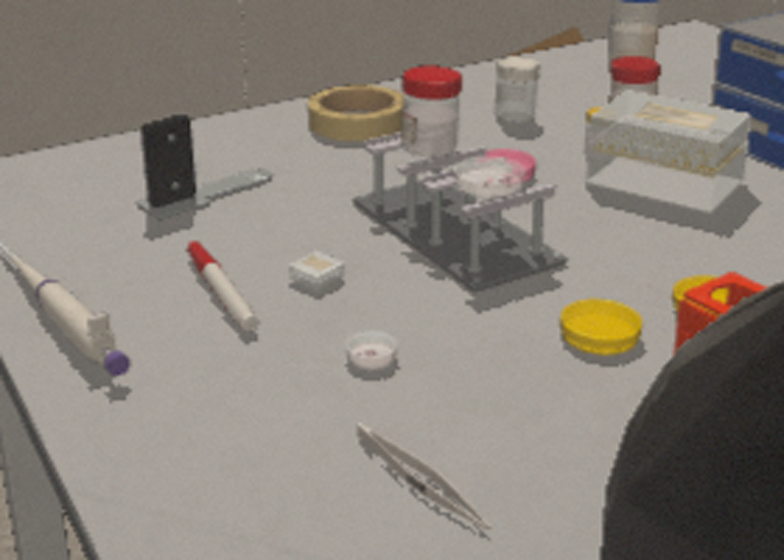

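View pics/side0.png

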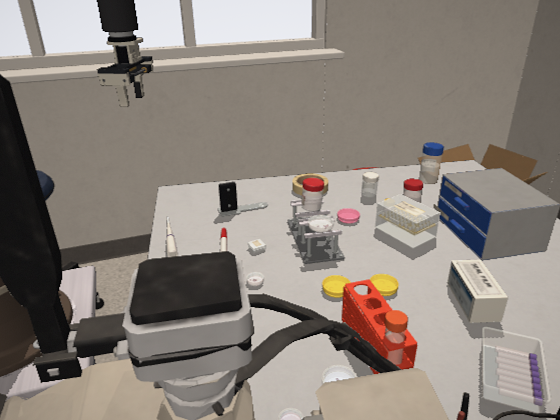

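The clear dish is in the right bay, at about (325,217) in the scene picture, and the jar is in the left bay at (302,204). The lifter is at (212,215), with its blade pointing in +x. The pink and yellow look-alikes lie on the table. Next I move above the lifter.

>>> {"name": "move_arm", "arguments": {
  "rows": [
    {"translation": [4, 2.6, 0], "rot": [0, 0, -5], "hand": 0},
    {"translation": [8, 5.2, 0], "rot": [0, 0, -10], "hand": 0},
    {"translation": [12, 8, 0], "rot": [0, 0, -15], "hand": 0},
    {"translation": [16, 10.5, 0], "rot": [0, 0, -20], "hand": 0},
    {"translation": [20, 13, 0], "rot": [0, 0, -25], "hand": 0},
    {"translation": [23, 15.5, 0], "rot": [0, 0, -27], "hand": 0},
    {"translation": [26, 18, 0], "rot": [0, 0, -27], "hand": 0},
    {"translation": [28, 20.8, 0], "rot": [0, 0, -27], "hand": 0}
  ]
}}

```text
t: 1.92
eef_pos: [0.4467, 0.3202, 0.2406]
ee_rot: [-3.141, -0.001, 0.037]
force: [0.6, 1.2, 0.1]
width: 0.0876
gripper_force: 0.0
```

```bash
python3 - <<'E'
from h import *
n='wrist'; st=arm.get_state(); M=T(n,st); im,d=arm.grab_frame(n); cv2.imwrite('pics/w1.png',im[:,:,::-1]); np.savez('w1.npz',im=im,d=d,M=M)
print(st['eef_pos'],st['ee_rot'])
for l in ['lifter','blade_tip']:
    for r in arm.pinpoint(l,n)[:2]: print(l,round(r['p'],2),tw(M,r['point']).round(4),px(n,r['point']))
P=cloud(n,d,M)
m=(d>0)&(P[...,2]>.07)&(P[...,2]<.1)&(abs(P[...,0]-.478)<.06)&(abs(P[...,1]-.292)<.06)
q=P[m]; print(m.sum(),q.mean(0)); r=cv2.minAreaRect((q[:,:2]*1000).astype(np.float32)); print(r, np.percentile(q,[2,98],axis=0))
E
```

```text
[0.44672623 0.32019093 0.24064681] [-3.14143213e+00 -5.24946939e-04  3.66781956e-02]
lifter 0.84 [0.4779 0.2952 0.0022] [301, 149]
blade_tip 0.76 [0.5845 0.2956 0.0009] [306, 46]
855 [0.47977187 0.29520949 0.07914577]
((478.7767333984375, 294.85577392578125), (44.06431198120117, 16.178905487060547), 0.4599526822566986) [[0.45861179 0.28721722 0.07490206]
 [0.50004716 0.30261249 0.08131549]]
```

View pics/w1.png

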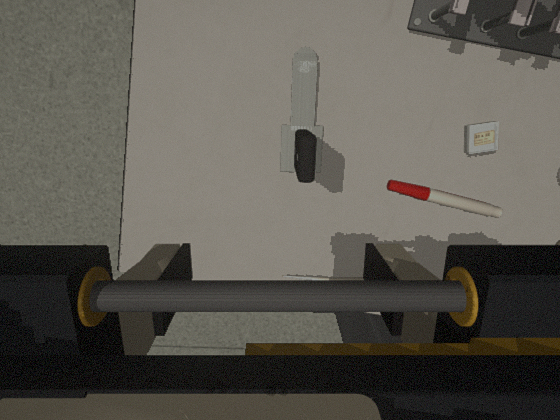

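>>> {"name": "move_arm", "arguments": {
  "rows": [
    {"translation": [3.1, 2.6, 0], "rot": [0, 0, 1.6], "hand": 0},
    {"translation": [3.1, 2.6, 4], "rot": [0, 0, 1.6], "hand": 0},
    {"translation": [3.1, 2.6, 8], "rot": [0, 0, 1.6], "hand": 0},
    {"translation": [3.1, 2.6, 12], "rot": [0, 0, 1.6], "hand": 0},
    {"translation": [3.1, 2.6, 15], "rot": [0, 0, 1.6], "hand": 0},
    {"translation": [3.1, 2.6, 17.5], "rot": [0, 0, 1.6], "hand": 0},
    {"translation": [3.1, 2.6, 18.5], "rot": [0, 0, 1.6], "hand": 0},
    {"translation": [3.1, 2.6, 18.5], "rot": [0, 0, 1.6], "hand": 0}
  ]
}}

```text
t: 2.73
eef_pos: [0.4763, 0.2965, 0.0531]
ee_rot: [3.138, 0.003, 0.009]
force: [0.3, -1.0, -0.3]
width: 0.0876
gripper_force: 0.0
```

>>> {"name": "move_arm", "arguments": {
  "rows": [
    {"translation": [0, 0, 0], "rot": [0, 0, 0], "hand": 0},
    {"translation": [0, 0, 0], "rot": [0, 0, 0], "hand": 0}
  ]
}}

```text
t: 2.9
eef_pos: [0.4784, 0.2982, 0.0573]
ee_rot: [-3.14, -0.002, 0.009]
force: [0.9, 1.0, 0.3]
width: 0.0878
gripper_force: 0.0
```

>>> {"name": "move_arm", "arguments": {
  "rows": [
    {"translation": [0, 0.25, 0], "rot": [0, 0, 0], "hand": 0},
    {"translation": [0, 0.25, 0], "rot": [0, 0, 0], "hand": 1},
    {"translation": [0, 0.25, 0], "rot": [0, 0, 0], "hand": 1},
    {"translation": [0, 0.25, 0], "rot": [0, 0, 0], "hand": 1},
    {"translation": [0, 0.25, 0], "rot": [0, 0, 0], "hand": 1},
    {"translation": [0, 0.25, 0], "rot": [0, 0, 0], "hand": 1},
    {"translation": [0, 0.25, 0], "rot": [0, 0, 0], "hand": 1},
    {"translation": [0, 0.25, 0], "rot": [0, 0, 0], "hand": 1}
  ],
  "squeeze": 40
}}

```text
t: 3.57
eef_pos: [0.4775, 0.2944, 0.0555]
ee_rot: [3.142, 0.0, 0.009]
force: [-1.0, 0.1, -0.5]
width: 0.0466
gripper_force: 0.0
```

>>> {"name": "move_arm", "arguments": {
  "rows": [
    {"translation": [0, 0, 0], "rot": [0, 0, 0], "hand": 1},
    {"translation": [0, 0, 0], "rot": [0, 0, 0], "hand": 1},
    {"translation": [0, 0, 0], "rot": [0, 0, 0], "hand": 1},
    {"translation": [0, 0, 0], "rot": [0, 0, 0], "hand": 1}
  ]
}}

```text
t: 3.9
eef_pos: [0.4776, 0.2945, 0.0555]
ee_rot: [3.142, -0.0, 0.009]
force: [0.8, -0.3, 0.2]
width: 0.0196
gripper_force: 0.0
```

>>> {"name": "move_arm", "arguments": {
  "rows": [
    {"translation": [0, 0, 0], "rot": [0, 0, 0], "hand": 1},
    {"translation": [0, 0, 0], "rot": [0, 0, 0], "hand": 1},
    {"translation": [0, 0, 0], "rot": [0, 0, 0], "hand": 1},
    {"translation": [0, 0, 0], "rot": [0, 0, 0], "hand": 1}
  ]
}}

```text
t: 4.23
eef_pos: [0.4775, 0.2944, 0.0554]
ee_rot: [3.141, 0.0, 0.009]
force: [-0.7, 0.9, -1.2]
width: 0.0158
gripper_force: 40.0
```

>>> {"name": "move_arm", "arguments": {
  "rows": [
    {"translation": [0, 0, -1], "rot": [0, 0, 0], "hand": 1},
    {"translation": [0, 0, -3], "rot": [0, 0, 0], "hand": 1},
    {"translation": [0, 0, -6], "rot": [0, 0, 0], "hand": 1},
    {"translation": [0, 0, -9], "rot": [0, 0, 0], "hand": 1},
    {"translation": [0, 0, -12], "rot": [0, 0, 0], "hand": 1},
    {"translation": [0, 0, -14], "rot": [0, 0, 0], "hand": 1},
    {"translation": [0, 0, -15], "rot": [0, 0, 0], "hand": 1},
    {"translation": [0, 0, -15], "rot": [0, 0, 0], "hand": 1}
  ]
}}

```text
t: 4.9
eef_pos: [0.4784, 0.2952, 0.2085]
ee_rot: [-3.138, -0.003, 0.009]
force: [0.8, 0.7, -0.4]
width: 0.0155
gripper_force: 40.0
```

>>> {"name": "move_arm", "arguments": {
  "rows": [
    {"translation": [-1, 2, 0], "rot": [0, 0, 2], "hand": 1},
    {"translation": [-2, 6, 0], "rot": [0, 0, 4], "hand": 1},
    {"translation": [-3, 10, 0], "rot": [0, 0, 7], "hand": 1},
    {"translation": [-4, 14, 0], "rot": [0, 0, 7], "hand": 1},
    {"translation": [-4.2, 18, 0], "rot": [0, 0, 7], "hand": 1},
    {"translation": [-4.2, 21, 0], "rot": [0, 0, 7], "hand": 1},
    {"translation": [-4.2, 22.5, 0], "rot": [0, 0, 7], "hand": 1},
    {"translation": [-4.2, 22.5, 0], "rot": [0, 0, 7], "hand": 1}
  ]
}}

```text
t: 5.57
eef_pos: [0.4359, 0.0661, 0.2041]
ee_rot: [3.14, 0.003, -0.117]
force: [-0.1, 0.2, -2.8]
width: 0.0158
gripper_force: 40.0
```

>>> {"name": "move_arm", "arguments": {
  "rows": [
    {"translation": [0, 0, 0], "rot": [0, 0, 0], "hand": 1},
    {"translation": [0, 0, 0], "rot": [0, 0, 0], "hand": 1}
  ]
}}

```text
t: 5.73
eef_pos: [0.4371, 0.0691, 0.2047]
ee_rot: [3.141, 0.001, -0.114]
force: [0.4, -0.1, -1.6]
width: 0.0158
gripper_force: 40.0
```

```bash
python3 - <<'E'
from h import *
n='wrist'; st=arm.get_state(); M=T(n,st); im,d=arm.grab_frame(n); cv2.imwrite('pics/w2.png',im[:,:,::-1]); np.savez('w2.npz',im=im,d=d,M=M)
print(st['eef_pos'],st['ee_rot'])
for n in ['wrist','scene','side']:
  if n!='wrist': M=T(n); im,d=arm.grab_frame(n); np.savez(n+'2.npz',im=im,d=d,M=M)
  for l in ['lifter','blade_tip','dish','bay_right','bay_left','stand','red_cap_jar']:
    for r in arm.pinpoint(l,n)[:2]: print(n,l,round(r['p'],2),tw(M,r['point']).round(4),px(n,r['point']))
E
```

```text
[0.43714827 0.06912769 0.20469443] [ 3.14090324e+00  1.22488834e-03 -1.14211159e-01]
wrist lifter 0.85 [0.4398 0.0711 0.1495] [274, 231]
wrist blade_tip 0.81 [0.5448 0.0575 0.1519] [276, 45]
wrist blade_tip 0.59 [0.4395 0.0724 0.1515] [272, 232]
wrist bay_right 0.25 [0.4361 0.0697 0.1498] [277, 236]
wrist bay_right 0.21 [0.4992 0.0976 0.0007] [242, 125]
wrist bay_left 0.42 [ 0.4642 -0.0171 -0.0008] [358, 147]
wrist red_cap_jar 0.66 [ 4.263e-01  1.311e-01 -4.000e-04] [221, 198]
scene lifter 0.93 [0.4397 0.0687 0.151 ] [245, 195]
scene blade_tip 0.6 [0.5401 0.0578 0.1503] [290, 186]
scene blade_tip 0.28 [ 4.619e-01 -1.270e-02 -2.000e-04] [281, 277]
scene dish 0.92 [0.6371 0.0505 0.0572] [326, 216]
scene dish 0.92 [ 6.072e-01 -9.330e-02 -6.000e-04] [364, 270]
scene bay_right 0.57 [0.6281 0.0512 0.0576] [323, 217]
scene bay_right 0.22 [ 0.5014  0.0978 -0.0009] [265, 250]
scene bay_left 0.83 [0.6442 0.1406 0.0608] [302, 202]
scene stand 0.58 [0.6366 0.0919 0.0025] [313, 232]
scene red_cap_jar 0.66 [0.6448 0.137  0.0589] [303, 203]
side lifter 0.74 [0.4357 0.0701 0.1509] [229, 199]
side blade_tip 0.75 [0.5447 0.0585 0.1512] [282, 193]
side dish 0.88 [ 0.6058 -0.09    0.0039] [336, 286]
side dish 0.77 [ 0.6971 -0.121   0.0017] [385, 287]
side bay_right 0.78 [0.6259 0.0452 0.0624] [320, 226]
side bay_left 0.65 [0.6338 0.1403 0.0586] [307, 208]
side stand 0.74 [ 0.6353  0.0939 -0.0012] [315, 239]
side red_cap_jar 0.77 [0.6439 0.1413 0.054 ] [311, 209]
side red_cap_jar 0.21 [0.5441 0.0624 0.1488] [281, 193]
```

View pics/w2.png

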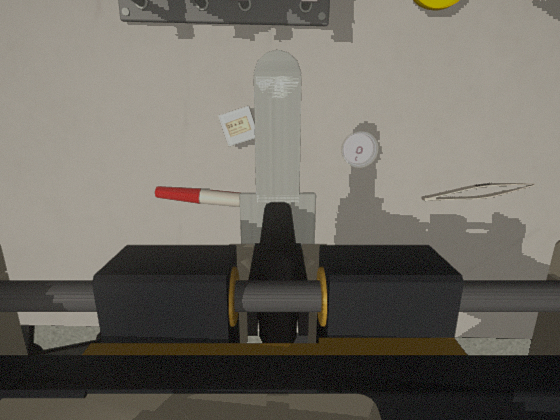

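The stand's front edge is at rows 18–23, tilted about 1.4° to the tool, and the blade is held straight ahead. I move forward to the dish's right side to see the bay from above.

>>> {"name": "move_arm", "arguments": {
  "rows": [
    {"translation": [2, 2, -1], "rot": [0, 0, 0], "hand": 1},
    {"translation": [5, 4, -2], "rot": [0, 0, 0], "hand": 1},
    {"translation": [8, 6, -2.5], "rot": [0, 0, 0], "hand": 1},
    {"translation": [11, 6, -2.5], "rot": [0, 0, 0], "hand": 1},
    {"translation": [12.5, 6, -2.5], "rot": [0, 0, 0], "hand": 1},
    {"translation": [13, 6, -2.5], "rot": [0, 0, 0], "hand": 1},
    {"translation": [13, 6, -2.5], "rot": [0, 0, 0], "hand": 1},
    {"translation": [13, 6, -2.5], "rot": [0, 0, 0], "hand": 1}
  ]
}}

```text
t: 7.6
eef_pos: [0.5591, -0.0052, 0.23]
ee_rot: [3.141, 0.001, -0.114]
force: [-0.4, 0.0, -0.7]
width: 0.0159
gripper_force: 40.0
```

```bash
python3 - <<'E'
from h import *
n='wrist'; st=arm.get_state(); M=T(n,st); im,d=arm.grab_frame(n); cv2.imwrite('pics/w3.png',im[:,:,::-1]); np.savez('w3.npz',im=im,d=d,M=M)
print(st['eef_pos'],st['ee_rot'])
for l in ['lifter','blade_tip','dish','bay_right','bay_left','stand','red_cap_jar']:
    for r in arm.pinpoint(l,n)[:2]: print(n,l,round(r['p'],2),tw(M,r['point']).round(4),px(n,r['point']))
E
```

```text
[ 0.5590697  -0.00523054  0.23000968] [ 3.14127572e+00  1.34171938e-03 -1.13903680e-01]
wrist lifter 0.55 [ 0.5596 -0.0049  0.1729] [277, 232]
wrist blade_tip 0.65 [ 0.6686 -0.0192  0.177 ] [280, 40]
wrist dish 0.91 [ 0.608  -0.0919  0.0024] [353, 124]
wrist dish 0.91 [7.578e-01 1.608e-01 1.000e-04] [84, -3]
wrist stand 0.82 [0.6348 0.0945 0.0035] [175, 118]
wrist red_cap_jar 0.76 [0.6499 0.1356 0.0563] [110, 109]
```

View pics/w3.png

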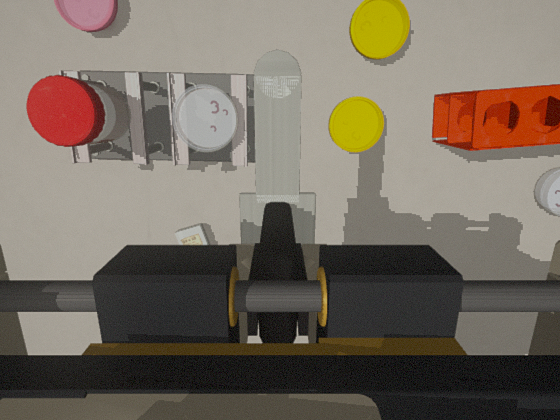

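The clear dish is at (206,118) across the right bay's rails, at columns 178 and 239. The jar is at (65,110) and the blade at column 277. I measure rails and dish from depth.

```bash
python3 - <<'E'
from h import *
z=np.load('w3.npz'); im,d,M=z['im'],z['d'],z['M']; P=cloud('wrist',d,M)
v,u=np.mgrid[:420,:560]
reg=(d>0)&(u>120)&(u<256)&(v>60)&(v<180)
m=reg&(P[...,2]>.05)&(P[...,2]<.069)
f=np.uint8(m); n,lab,s,c=cv2.connectedComponentsWithStats(f)
for i in range(1,n):
    if s[i,4]<60: continue
    q=P[lab==i]; r=cv2.minAreaRect((q[:,:2]*1000).astype(np.float32)); print(s[i],q[:,2].mean().round(4),np.round(r[0],1),np.round(r[1],1),round(r[2],1))
m=reg&(P[...,2]>.07)&(P[...,2]<.09)&(u>165); q=P[m]
print('dish',m.sum(),np.median(q[:,2]),cv2.minEnclosingCircle((q[:,:2]*1000).astype(np.float32)))
g=cv2.cvtColor(im,cv2.COLOR_RGB2GRAY)
# image-based: rows profile
for row in (78,85,155,160):
    print(row,g[row,165:256:1].tolist())
print(P[78,178],P[160,178],P[118,206],P[80,239],P[158,239])
# blade and stuff
b=(d>0)&(P[...,2]>.165)&(P[...,2]<.19)&(u>240)&(u<320)&(v<195)
q=P[b]; k=np.linalg.lstsq(np.c_[q[:,:2],np.ones(len(q))],q[:,2],rcond=None)[0]; print('blade',k,cv2.minAreaRect((q[:,:2]*1000).astype(np.float32)),np.median(q[:,2]))
E
```

```text
[ 121   72   29   93 1621] 0.0609 [638.6 115.3] [20.1 79.8] 81.9
[167  73  23  93 980] 0.061 [633.1  75.3] [14.5 79.9] 82.1
[ 230   74   18   93 1274] 0.0607 [625.9  21.6] [14.1 79.9] 82.1
dish 3536 0.07369914507942812 ((632.1495971679688, 49.36780548095703), 28.493532180786133)
78 [122, 128, 169, 179, 102, 117, 177, 129, 128, 186, 185, 182, 179, 181, 182, 182, 182, 187, 181, 121, 92, 122, 125, 125, 124, 123, 118, 123, 122, 122, 122, 125, 121, 121, 119, 125, 118, 122, 122, 126, 118, 127, 120, 119, 122, 123, 116, 121, 118, 123, 123, 119, 123, 120, 121, 122, 119, 122, 120, 120, 122, 118, 122, 119, 116, 130, 173, 182, 177, 178, 176, 179, 183, 182, 177, 177, 181, 181, 177, 181, 177, 110, 109, 123, 120, 122, 122, 117, 129, 155, 159]
85 [120, 113, 140, 190, 172, 84, 102, 135, 182, 182, 184, 182, 180, 181, 184, 184, 178, 182, 184, 148, 84, 71, 72, 68, 69, 68, 65, 81, 113, 162, 169, 140, 152, 148, 148, 149, 149, 150, 151, 150, 147, 151, 147, 151, 152, 151, 141, 132, 121, 120, 120, 120, 116, 122, 124, 122, 120, 121, 122, 119, 124, 118, 120, 121, 117, 128, 171, 177, 178, 179, 176, 177, 182, 18
[... 545 characters left out ...]
151, 88, 146, 171, 173, 173, 176, 176, 179, 179, 177, 176, 179, 178, 144, 82, 83, 86, 80, 78, 79, 75, 76, 77, 81, 84, 80, 84, 83, 78, 79, 78, 82, 79, 78, 76, 78, 75, 81, 79, 76, 82, 80, 80, 76, 77, 74, 78, 85, 82, 82, 78, 85, 82, 77, 82, 83, 117, 152, 178, 178, 175, 172, 175, 177, 177, 175, 181, 182, 176, 148, 180, 176, 97, 105, 92, 87, 87, 88, 90, 89, 131]
[0.66824703 0.06904041 0.05979139] [0.59803507 0.08280526 0.06039471] [0.63243408 0.04808494 0.07248568] [0.66068264 0.01676933 0.05893818] [0.5934664  0.02646175 0.06046063]
blade [-0.0030329   0.00113153  0.17942399] ((624.9144897460938, -12.988166809082031), (44.191429138183594, 79.9411392211914), 83.68998718261719) 0.17750317575595767
```

```bash
python3 -c "
import cv2
a=cv2.imread('pics/w3.png')
cv2.imwrite('pics/w3c.png',cv2.resize(a[55:180,120:260],None,fx=4.8,fy=4.8,interpolation=cv2.INTER_CUBIC))"
```

```text
(no output)
```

View pics/w3c.png

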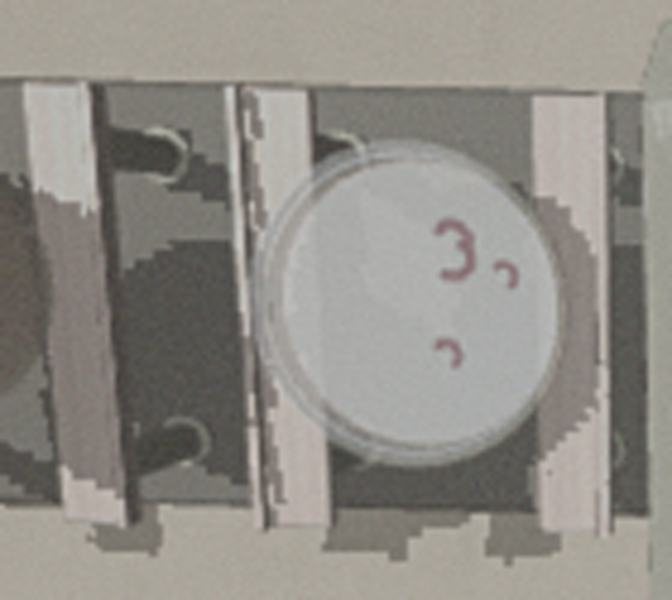

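>>> {"name": "move_arm", "arguments": {
  "rows": [
    {"translation": [-2, 0, 0], "rot": [0, 0, 1.4], "hand": 1},
    {"translation": [-5, -1, 0], "rot": [0, 0, 1.4], "hand": 1},
    {"translation": [-8, -3, 0], "rot": [0, 0, 1.4], "hand": 1},
    {"translation": [-11.2, -5, 0], "rot": [0, 0, 1.4], "hand": 1},
    {"translation": [-11.2, -6.6, 1], "rot": [0, 0, 1.4], "hand": 1},
    {"translation": [-11.2, -6.6, 4], "rot": [0, 0, 1.4], "hand": 1},
    {"translation": [-11.2, -6.6, 8], "rot": [0, 0, 1.4], "hand": 1},
    {"translation": [-11.2, -6.6, 11], "rot": [0, 0, 1.4], "hand": 1}
  ]
}}

```text
t: 8.67
eef_pos: [0.4554, 0.0735, 0.1194]
ee_rot: [-3.14, -0.001, -0.137]
force: [0.5, -0.4, -2.0]
width: 0.0158
gripper_force: 40.0
```

>>> {"name": "move_arm", "arguments": {
  "rows": [
    {"translation": [0, 0, 0.8], "rot": [0, 0, 0], "hand": 1},
    {"translation": [0, 0, 1.5], "rot": [0, 0, 0], "hand": 1},
    {"translation": [0, 0, 1.5], "rot": [0, 0, 0], "hand": 1},
    {"translation": [0, 0, 1.5], "rot": [0, 0, 0], "hand": 1},
    {"translation": [0, 0, 1.5], "rot": [0, 0, 0], "hand": 1}
  ]
}}

```text
t: 9.08
eef_pos: [0.4573, 0.0736, 0.1072]
ee_rot: [-3.14, -0.002, -0.138]
force: [-0.7, 0.9, -1.0]
width: 0.0157
gripper_force: 40.0
```

```bash
python3 - <<'E'
from h import *
st=arm.get_state(); print(st['t'],st['eef_pos'],st['ee_rot'])
M=np.eye(4); Rm=R.from_euler('xyz',st['ee_rot']).as_matrix()
print('to pre',Rm.T@(np.array([.4557,.0732,.1045])-st['eef_pos'])*100,'to final',Rm.T@(np.array([.5548,.0594,.1045])-st['eef_pos'])*100)
E
```

```text
9.0833 [0.45725775 0.07357358 0.10716351] [-3.13998217e+00 -2.38679476e-03 -1.37956607e-01]
to pre [-0.14979313  0.05885353  0.26590006] to final [9.85580096 0.06296321 0.28977482]
```

>>> {"name": "move_arm", "arguments": {
  "rows": [
    {"translation": [0, 0, 0.3], "rot": [0, 0, 0], "hand": 1},
    {"translation": [1, 0, 0.3], "rot": [0, 0, 0], "hand": 1},
    {"translation": [2, 0, 0.3], "rot": [0, 0, 0], "hand": 1},
    {"translation": [3, 0, 0.3], "rot": [0, 0, 0], "hand": 1},
    {"translation": [4, 0, 0.3], "rot": [0, 0, 0], "hand": 1},
    {"translation": [4.5, 0, 0.3], "rot": [0, 0, 0], "hand": 1},
    {"translation": [4.5, 0, 0.3], "rot": [0, 0, 0], "hand": 1},
    {"translation": [4.5, 0, 0.3], "rot": [0, 0, 0], "hand": 1}
  ]
}}

```text
t: 9.75
eef_pos: [0.5006, 0.0665, 0.1021]
ee_rot: [3.141, 0.001, -0.139]
force: [-0.4, 0.4, -1.1]
width: 0.0159
gripper_force: 40.0
```

```bash
python3 - <<'E'
from h import *
st=arm.get_state(); print(st['t'],st['eef_pos'],st['ee_rot'])
Rm=R.from_euler('xyz',st['ee_rot']).as_matrix()
print('to final',Rm.T@(np.array([.5548,.0594,.1045])-st['eef_pos'])*100)
M=T('wrist',st); im,d=arm.grab_frame('wrist'); cv2.imwrite('pics/w4.png',im[:,:,::-1])
P=cloud('wrist',d,M); v,u=np.mgrid[:420,:560]
q=P[(d>0)&(v<180)&(u>150)&(u<400)]
ax=np.array([.9905,-.1374]);ay=np.array([.1374,.9905]); mid=np.array([.6295,.04845])
X=(q[:,:2]-mid)@ax; Y=(q[:,:2]-mid)@ay
for a,b in ((-.075,-.06),(-.06,-.045),(-.038,-.03),(-.01,.01)):
    for zl,zh in ((.045,.0555),(.0565,.067),(.067,.085)):
        s=(X>a)&(X<b)&(q[:,2]>zl)&(q[:,2]<zh)&(abs(Y)<.045)
        if s.sum()>10: print(a,zl,s.sum(),np.percentile(Y[s],[1,25,50,75,99]).round(4),np.median(q[s,2]).round(4))
E
```

```text
9.75 [0.50062515 0.06650266 0.10213953] [ 3.14110449e+00  8.56813726e-04 -1.39048478e-01]
to final [ 5.46343655 -0.04733973 -0.24075132]
-0.075 0.045 1218 [-0.0127 -0.0065  0.0003  0.0066  0.0128] 0.0497
-0.06 0.045 1338 [-0.0125 -0.0062  0.0003  0.0069  0.013 ] 0.0497
-0.038 0.045 722 [-0.0122 -0.0057  0.0003  0.0062  0.0127] 0.0496
-0.038 0.0565 978 [-0.0335 -0.0272 -0.0199  0.0273  0.0337] 0.0602
-0.01 0.0565 442 [-0.0336 -0.0306 -0.027   0.031   0.034 ] 0.0604
-0.01 0.067 881 [-0.0242 -0.0115  0.0016  0.0145  0.0268] 0.0736
```

View pics/w4.png

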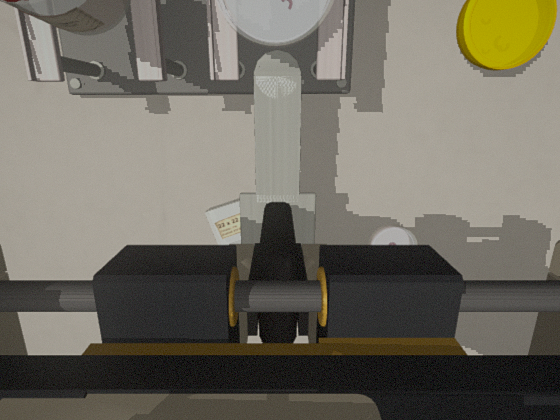

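The blade tip at (277,60) is centred between the rails (columns 222 and 332), and its top is 10 mm below the dish. I push on.

>>> {"name": "move_arm", "arguments": {
  "rows": [
    {"translation": [0.8, 0, 0], "rot": [0, 0, 0], "hand": 1},
    {"translation": [1.6, 0, 0], "rot": [0, 0, 0], "hand": 1},
    {"translation": [2.4, 0, 0], "rot": [0, 0, 0], "hand": 1},
    {"translation": [3.2, 0, 0], "rot": [0, 0, 0], "hand": 1},
    {"translation": [4, 0, 0], "rot": [0, 0, 0], "hand": 1},
    {"translation": [4.8, 0, 0], "rot": [0, 0, 0], "hand": 1},
    {"translation": [5.4, 0, 0], "rot": [0, 0, 0], "hand": 1},
    {"translation": [5.4, 0, 0], "rot": [0, 0, 0], "hand": 1}
  ]
}}

```text
t: 10.47
eef_pos: [0.5554, 0.0593, 0.1024]
ee_rot: [3.141, -0.0, -0.138]
force: [0.4, 0.9, -1.5]
width: 0.0158
gripper_force: 40.0
```

>>> {"name": "move_arm", "arguments": {
  "rows": [
    {"translation": [0, 0, 0], "rot": [0, 0, 0], "hand": 1},
    {"translation": [0, 0, 0], "rot": [0, 0, 0], "hand": 1},
    {"translation": [0, 0, 0], "rot": [0, 0, 0], "hand": 1}
  ]
}}

```text
t: 10.72
eef_pos: [0.5537, 0.0593, 0.1025]
ee_rot: [3.141, 0.0, -0.138]
force: [-1.4, 1.0, -1.2]
width: 0.0154
gripper_force: 40.0
```

```bash
python3 - <<'E'
from h import *
st=arm.get_state(); print(st['t'],st['eef_pos'],st['ee_rot'],st['force'])
Rm=R.from_euler('xyz',st['ee_rot']).as_matrix()
print('to final',Rm.T@(np.array([.5548,.0594,.1045])-st['eef_pos'])*100)
M=T('wrist',st); im,d=arm.grab_frame('wrist'); cv2.imwrite('pics/w5.png',im[:,:,::-1])
P=cloud('wrist',d,M); v,u=np.mgrid[:420,:560]
m=(d>0)&(v<190)&(u>190)&(u<370)&(P[...,2]>.069)&(P[...,2]<.085)&(abs(P[...,0]-.632)<.045)&(abs(P[...,1]-.049)<.04)
c=cv2.minEnclosingCircle((P[m][:,:2]*1000).astype(np.float32)); print(c)
print('dish in tool',Rm.T@(np.r_[np.array(c[0])/1000,.06]-st['eef_pos']))
E
```

```text
10.7167 [0.5536973  0.05934537 0.10252463] [ 3.14148584e+00  2.78835783e-04 -1.38085255e-01] [-1.35355419  0.99707323 -1.17349169]
to final [ 0.10841331 -0.02056801 -0.19756902]
((632.2100830078125, 49.37582778930664), 28.532604217529297)
dish in tool [ 0.07914958 -0.00093693  0.04250247]
```

View pics/w5.png

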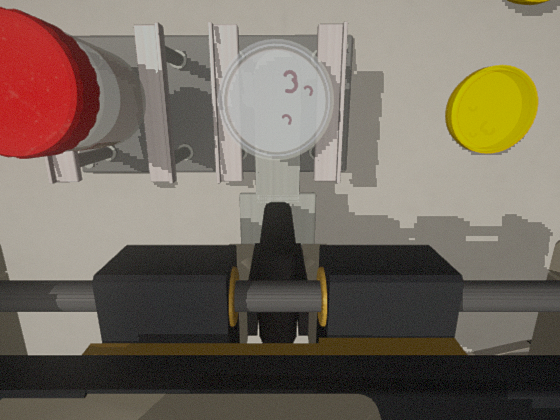

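The blade is under the dish, whose centre at (276,99) is about 78 mm ahead of the grip. The heel at row 193 is clear of the rail ends at row 182. I lift slowly.

>>> {"name": "move_arm", "arguments": {
  "rows": [
    {"translation": [0, 0, -0.3], "rot": [0, 0, 0], "hand": 1},
    {"translation": [0, 0, -0.6], "rot": [0, 0, 0], "hand": 1},
    {"translation": [0, 0, -0.8], "rot": [0, 0, 0], "hand": 1},
    {"translation": [0, 0, -1.0], "rot": [0, 0, 0], "hand": 1},
    {"translation": [0, 0, -1.2], "rot": [0, 0, 0], "hand": 1},
    {"translation": [0, 0, -1.5], "rot": [0, 0, 0], "hand": 1},
    {"translation": [0, 0, -1.8], "rot": [0, 0, 0], "hand": 1},
    {"translation": [0, 0, -2.2], "rot": [0, 0, 0], "hand": 1}
  ]
}}

```text
t: 11.43
eef_pos: [0.5539, 0.0593, 0.1247]
ee_rot: [3.141, 0.0, -0.138]
force: [0.1, -0.1, -1.8]
width: 0.0158
gripper_force: 40.0
```

>>> {"name": "move_arm", "arguments": {
  "rows": [
    {"translation": [0, 0, -0.4], "rot": [0, 0, 0], "hand": 1},
    {"translation": [0, 0, -1], "rot": [0, 0, 0], "hand": 1},
    {"translation": [0, 0, -1.6], "rot": [0, 0, 0], "hand": 1},
    {"translation": [0, 0, -2.2], "rot": [0, 0, 0], "hand": 1},
    {"translation": [0, 0, -2.8], "rot": [0, 0, 0], "hand": 1},
    {"translation": [0, 0, -3.4], "rot": [0, 0, 0], "hand": 1},
    {"translation": [0, 0, -4], "rot": [0, 0, 0], "hand": 1},
    {"translation": [0, 0, -4.4], "rot": [0, 0, 0], "hand": 1}
  ]
}}

```text
t: 12.1
eef_pos: [0.5543, 0.0594, 0.1695]
ee_rot: [-3.141, -0.001, -0.138]
force: [0.1, 0.3, -2.3]
width: 0.0156
gripper_force: 40.0
```

>>> {"name": "move_arm", "arguments": {
  "rows": [
    {"translation": [0, 0, -0.3], "rot": [0, 0, 0], "hand": 1},
    {"translation": [0, 0, -0.7], "rot": [0, 0, 0], "hand": 1},
    {"translation": [0, 0, -1], "rot": [0, 0, 0], "hand": 1},
    {"translation": [0, 0, -1.2], "rot": [0, 0, 0], "hand": 1},
    {"translation": [0, 0, -1.3], "rot": [0, 0, 0], "hand": 1},
    {"translation": [0, 0, -1.3], "rot": [0, 0, 0], "hand": 1},
    {"translation": [0, 0, -1.3], "rot": [0, 0, 0], "hand": 1},
    {"translation": [0, 0, -1.3], "rot": [0, 0, 0], "hand": 1}
  ]
}}

```text
t: 12.77
eef_pos: [0.5539, 0.0594, 0.1813]
ee_rot: [3.141, 0.0, -0.138]
force: [-0.2, 0.2, -2.4]
width: 0.016
gripper_force: 40.0
```

```bash
python3 - <<'E'
from h import *
st=arm.get_state(); print(st['t'],st['eef_pos'],st['ee_rot'],st['force'])
Rm=R.from_euler('xyz',st['ee_rot']).as_matrix()
M=T('wrist',st); im,d=arm.grab_frame('wrist'); cv2.imwrite('pics/w6.png',im[:,:,::-1])
P=cloud('wrist',d,M); v,u=np.mgrid[:420,:560]
m=(d>0)&(v<190)&(u>180)&(u<370)&(P[...,2]>.12)&(P[...,2]<.16)&(abs(P[...,0]-.632)<.045)&(abs(P[...,1]-.049)<.04)
q=P[m]; h=np.median(q[:,2]); q=q[q[:,2]>h-.008]
c=cv2.minEnclosingCircle((q[:,:2]*1000).astype(np.float32)); print(h,c,np.linalg.lstsq(np.c_[q[:,:2],np.ones(len(q))],q[:,2],rcond=None)[0])
print('dish in tool',Rm.T@(np.r_[np.array(c[0])/1000,h-.014]-st['eef_pos']))
E
```

```text
12.7667 [0.55393795 0.05935981 0.18129449] [ 3.14140766e+00  4.19949878e-04 -1.38144056e-01] [-0.15790057  0.24629885 -2.38792833]
0.14240488990731923 ((631.8535766601562, 49.08070755004883), 28.454730987548828) [-0.0021886   0.00081075  0.14386137]
dish in tool [ 0.07861103 -0.00055798  0.05285649]
```

View pics/w6.png

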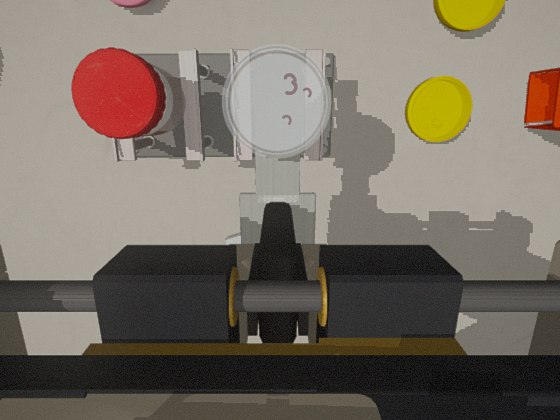

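The dish is level on the blade at (277,100), with its underside about 128 mm above the table. I let it settle and hand in.

>>> {"name": "move_arm", "arguments": {
  "rows": [
    {"translation": [0, 0, 0], "rot": [0, 0, 0], "hand": 1},
    {"translation": [0, 0, 0], "rot": [0, 0, 0], "hand": 1},
    {"translation": [0, 0, 0], "rot": [0, 0, 0], "hand": 1},
    {"translation": [0, 0, 0], "rot": [0, 0, 0], "hand": 1},
    {"translation": [0, 0, 0], "rot": [0, 0, 0], "hand": 1},
    {"translation": [0, 0, 0], "rot": [0, 0, 0], "hand": 1}
  ]
}}

```text
t: 13.32
eef_pos: [0.5541, 0.0594, 0.1816]
ee_rot: [3.142, -0.0, -0.138]
force: [0.4, 0.2, -1.6]
width: 0.016
gripper_force: 40.0
```

```bash
python3 -c "
from station import arm
print(arm.job_done())"
```

```text
the job is handed in; nothing more can be done
None
```

The job is handed in at about 13 s with the lifter still held: the dish rests level on its blade, its underside about 128 mm above the table (68 mm clear of the rails). The hand-in call returned no verdict.

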